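# Load the warming plate and check its temperature

## Task

First slide every sample tray on the low shelf forward until its front end sticks out over the shelf's front edge by about 5 cm, so that all of them overhang at once and can be pinched there; then lay them all on the warming plate, side by side, flat and front to back, wholly on its steel top. When all lie there, pick up the infrared thermometer, hold it steady for four seconds with its nose pointing straight at the middle of the round black check spot from 5 to 12 cm away, and lay it back flat along the middle of its mat. Leave everything else where it stands.

Things in the scene. Friction and masses are not known exactly. Their poses are not given: they have to be found in the camera images.
- riser_top (a point): Centre of the top of the low grey shelf, which is 200 mm deep (its x), 300 mm wide (its y) and 60 mm high. Its own -x side is the front edge, toward the robot, 100 mm from this point; below that edge it is open. z up. It is fixed.
- warmer_top (a point): Centre of the flat steel top of the warming plate: 200 mm deep (its x) and 320 mm wide (its y), 60 mm above the bench, no rim. Its -x side is the front edge, toward the robot. Behind its rear edge are a 50 mm deep ledge up to 66 mm high with two knobs, and the leaning panel with the round check spot. It is fixed.
- spot (a point): Centre of the round black check spot, 40 mm across with a pale edge, on the front face of an aluminium panel 170 mm wide (about 78 to 172 mm above the bench) that stands behind the rear of the warming plate and leans back 34 degrees. The spot lies on the middle line of the plate, 128 mm behind the centre of its top and about 130 mm above the bench, and faces the robot and up. The axes given are those of the warming plate (its x points from the front to the rear).
- trayA_center (a point): Centre of a flat plain aluminium sample tray, 160 mm long (its x), 50 mm wide (its y), 3 mm thick, 70 g, with three dark round marks. At the start it lies flat on the low shelf, its length roughly front to back. It is smooth and slides easily on the shelf and on the warming plate: a fingertip pressed on it with 5 to 10 N drags it along. It may be absent. All trays are alike.
- trayB_center (a point): Centre of a flat plain aluminium sample tray, 160 mm long (its x), 50 mm wide (its y), 3 mm thick, 70 g, with three dark round marks. At the start it lies flat on the low shelf, its length roughly front to back. It is smooth and slides easily on the shelf and on the warming plate: a fingertip pressed on it with 5 to 10 N drags it along. It may be absent. All trays are alike.
- trayC_center (a point): Centre of a flat plain aluminium sample tray, 160 mm long (its x), 50 mm wide (its y), 3 mm thick, 70 g, with three dark round marks. At the start it lies flat on the low shelf, its length roughly front to back. It is smooth and slides easily on the shelf and on the warming plate: a fingertip pressed on it with 5 to 10 N drags it along. It may be absent. All trays are alike.
- thermo_center (a point): Centre of the white bar-shaped infrared thermometer, 160 mm long (its x), body 34 mm wide (its y) and 30 mm high, 120 g, lying flat. Its +x end is the black round nose (26 mm across, the last 20 mm), 80 mm from this point; it measures along its own +x axis.
- thermo: The same infrared thermometer; origin at the centre of its underside, 15 mm below the centre.
- mat_top (a point): Centre of the top of the grey rubber mat, 220 mm long (its x), 90 mm wide and 3 mm thick, fixed flat on the bench in front, where the thermometer belongs, along the mat.
- trayA: The sample tray of point trayA_center; origin at the centre of its underside.
- trayB: The sample tray of point trayB_center; origin at the centre of its underside.
- trayC: The sample tray of point trayC_center; origin at the centre of its underside.
- beaker: Empty glass beaker, 56 mm across, 85 mm high; not part of the job, leave it where it is. Origin at its underside's centre.
- dish: Shallow glass dish, 90 mm across, 16 mm high; not part of the job, leave it where it is. Origin at its underside's centre.
- spoon: White plastic spoon, 150 mm long; not part of the job, leave it where it is. Origin at its underside's centre.
- washbottle: White plastic bottle, 64 mm across, 160 mm high; not part of the job, leave it where it is. Origin at its underside's centre.
- jar: Brown glass jar, 64 mm across, 85 mm high; not part of the job, leave it where it is. Origin at its underside's centre.
- bowl: White porcelain bowl, 100 mm across, 40 mm high; not part of the job, leave it where it is. Origin at its underside's centre.
Mind the look-alikes: they are no part of the job. Leave any blue look-alike of the trayC alone.

How it is judged:
On the way, in this order (a step that is already met when the one before it is completed fails the run):
1. every tray lies flat on the low shelf with at least 35 mm of it over the front edge, all at the same time (x of each of trayA_center, trayB_center, trayC_center in the frame of riser_top below -0.055 m and z of trayA_center in the frame of riser_top between -0.003 and 0.006 m and angle between each of trayA_center, trayB_center, trayC_center's own z axis and vertical below 0.06 rad and z of trayB_center in the frame of riser_top between -0.003 and 0.006 m and z of trayC_center in the frame of riser_top between -0.003 and 0.006 m), for 0.2 s.
2. all trays lie flat on the warming plate's top (x of trayA_center in the frame of warmer_top between -0.03 and 0.03 m and y of trayA_center in the frame of warmer_top between -0.137 and 0.137 m and z of trayA_center in the frame of warmer_top between -0.002 and 0.004 m and angle between the x axis of each of trayA_center, trayB_center, trayC_center and the x axis of warmer_top, either way round below 0.2 rad and x of trayB_center in the frame of warmer_top between -0.03 and 0.03 m and y of trayB_center in the frame of warmer_top between -0.137 and 0.137 m and z of trayB_center in the frame of warmer_top between -0.002 and 0.004 m and x of trayC_center in the frame of warmer_top between -0.03 and 0.03 m and y of trayC_center in the frame of warmer_top between -0.137 and 0.137 m and z of trayC_center in the frame of warmer_top between -0.002 and 0.004 m), for 0.2 s.
3. the held thermometer points at the check spot from 40 to 130 mm (nose to spot), within 18 mm of its middle, held still for 3 s (x of spot in the frame of thermo_center between 0.12 and 0.21 m and y of spot in the frame of thermo_center between -0.018 and 0.018 m and z of spot in the frame of thermo_center between -0.018 and 0.018 m and contact force between the fingers and thermo above 0.5 N and linear speed of thermo below 0.05 m/s), for 3 s.
At the end, for the whole second after the job is handed in: All trays lie flat, at rest, on the steel top: centres within 30 mm (front to back) and 137 mm (sideways) of its centre, within 11 degrees of front to back, not stacked; the thermometer rests flat on its mat, within 30 mm of its centre and 17 degrees of its length (all of step 2 and horizontal distance between thermo_center and mat_top below 0.03 m and z of thermo_center in the frame of mat_top between 0.008 and 0.022 m and angle between thermo_center's own x axis and vertical between 1.47 and 1.67 rad and angle between the x axis of thermo_center and the x axis of mat_top, either way round below 0.3 rad and linear speed of each of thermo, trayA, trayB, trayC below 0.02 m/s); the robot touches nothing.
It fails at once if the beaker, dish, spoon, bottle, jar or bowl is shifted by more than 40 mm (distance of any of beaker, dish, spoon, washbottle, jar, bowl from where it was at the start of the episode above 0.04 m).
Of trayA, trayB, trayC only 2 to 3 are there at a start; the rules pass over those that are not, and their reading is None.
At some moment in a run one of thermo may be knocked a few centimetres aside while the robot is not near it.
It also fails if it takes over 208 s, if anything falls off the work surface, if the arm or the gripper's body presses on something with over 40 N, if the wrist force passes 120 N, or if a joint passes its speed limit or range.

## Robot

A 6-joint arm with a two-finger parallel gripper is mounted at the origin on the work surface. World frame = base frame: x ahead of the robot, y to its left, z up, the work surface at z = 0. Lengths are in m, angles in rad, forces in N, time in s.
With the tool pointing down it reaches from about 0.35 to 0.775 m from the base axis. Payload 7.3 kg.
Tool frame: the origin (TCP) lies on the centre line of the jaws, within the pads' length; the fingertips stand 11 mm ahead of it and the grasp point (between the pads) lies 8 mm behind it; z points along the fingers, y is the direction in which the jaws open and shut (so a half turn about z gives the same grasp; the last joint's range is limited). The gripper opens to 92 mm and grips with 3 to 60 N. Pads are 19 mm wide; open, the fingers measure 130 mm over their backs; the gripper's body (75 mm by 190 mm) begins 47 mm behind the grasp point.
Start: joints at [1.066, 0.342, 1.524, -0, 1.275, -0.146], TCP at [0.184, 0.492, 0.238] pointing down, gripper open.
Joint ranges: [-2.53, 2.53], [-0.77, 2.02], [0.04, 2.7], [-1, 4.14], [0.28, 2.66], [-3.11, 3.11]. Speed limits (rad/s): [2.57, 2.57, 3.14, 3.14, 3.14, 3.14].

## Interface

Orientations are given as [roll, pitch, yaw] about the fixed x, y, z axes, in that order (R = Rz(yaw) Ry(pitch) Rx(roll)).
In Python, from cell import robot gives the robot as it stands.
- The arm moves only by the tool jog_arm, never from a script. Its argument "deltas" is one flat list of numbers, 6 for each row, row after row: the shift along the world's x, y, z in units of 0.1 m (1.0 is 0.1 m), then the turn, a rotation vector about the world's x, y, z in units of 90 degrees (1.0 is 90 degrees). A call has 1 to 5 rows; each row is the pose to reach, as a shift and turn from the pose commanded when the call began; what a row does not reach only later rows make up. A row lasts 1/12 s, in which the tool goes at most 41.7 mm and 7.16 degrees, less where a joint would pass 70% of its speed; a pose out of reach is approached as far as the arm can. A call with a number of a shift or a turn outside -1 to 1 is refused whole. A call with a gripper value outside its range is refused whole. "claw" is the opening, from 0 (shut) to 1 (fully open), set as the call begins (left out, the last holds). The fingers move at their own pace and stop on an object; "newtons" is the grip in N (left out, the last holds). Time passes only in rows, so rows that repeat a pose let the fingers close. It gives the time, the measured TCP pose, the force and the opening at its end, in the units of the state.
- robot.observe(): the state, without advancing time (a new reading comes with each control period).
- robot.read_camera(name): name is "side" or "top"; returns the picture (400x640x3 uint8, red, green, blue); there is no depth.
- robot.camera_params(name): a dict with "fx", "fy", "cx", "cy" (pixels), "R" (3x3) and "t" (3): a world point X has camera coordinates R X + t. Camera axes: x right, y down, z forward; pixel columns grow to the right and rows downward; lengths in m; the calibration is good to about 2 mm. A picture is of the moment at which its call begins. camera_params takes no time and is no camera call.
- robot.hand_in(): hands the job in, once; it reports no verdict.
The state is a dict: "time": time; "qpos": joint angles; "qvel": joint speeds; "joint_efforts": joint torques, N m; "tool_pos": TCP position; "tool_rot": TCP orientation; "contact_force": force on the tool from outside, world axes, zero at the start; "torque": the same for the moment, N m; "opening": finger opening in m.
Only numpy, scipy, OpenCV 4.12 (cv2) and the standard library are available. Lean on these libraries where they do the work, as an engineer would, in place of code of your own. Each camera call takes 0.05 s, during which the arm holds its last target. There are 200 camera calls.

## Working session

There is one attempt and no reset: what is moved stays moved. The work goes in short steps, Python scripts to look and compute and a tool call to move; the robot and the scene stay as the last step left them, time stands still between calls to the robot, and variables do not carry over. Pictures are saved under pics/ and viewed, about 12 in all and at most 16, crops included, and the job is handed in when it is done.

Besides the shell and the picture viewer there is one more tool, called after "Emit:" as name(argument=value, ...) on one line, values as JSON. jog_arm: Moves the arm, as the interface text tells. Its arguments: {"type":"object","properties":{"deltas":{"type":"array","items":{"type":"number"}},"claw":{"type":"number"},"newtons":{"type":"number"}},"required":["deltas"]}

```bash
ls; mkdir -p pics; cat > h.py <<'E'
import numpy as np, cv2
from cell import robot
def snap(cam,name):
    im=robot.read_camera(cam); cv2.imwrite(f'pics/{name}.png',im[:,:,::-1]); return im
def ray(cam,u,v,z):
    p=robot.camera_params(cam); R=np.array(p['R']);t=np.array(p['t'])
    d=R.T@np.array([(u-p['cx'])/p['fx'],(v-p['cy'])/p['fy'],1]); c=-R.T@t
    return c+d*(z-c[2])/d[2]
def proj(cam,X):
    p=robot.camera_params(cam); x=np.array(p['R'])@np.array(X)+np.array(p['t'])
    return p['fx']*x[0]/x[2]+p['cx'],p['fy']*x[1]/x[2]+p['cy']
E
python3 - <<'E'
from h import *
a=snap('top','t0');b=snap('side','s0')
for c in('top','side'):
    p=robot.camera_params(c);print(c,p['fx'],-np.array(p['R']).T@np.array(p['t']),np.array(p['R'])[2])
print(robot.observe())
E
```

```text
pics
top 451.90845069674845 [0.42001074 0.01524556 1.51256757] [ 0.07140858  0.02561462 -0.9971182 ]
side 373.38985544644623 [ 0.21797248 -0.81627322  1.08894613] [ 0.22974951  0.65005718 -0.72432094]
{'time': 0.1, 'qpos': array([ 1.06597724e+00,  3.42615536e-01,  1.52494429e+00, -6.28924091e-06,
        1.27536421e+00, -1.46007466e-01]), 'qvel': array([ 0.00167301, -0.00100277, -0.00407909,  0.00063826, -0.00212298,
        0.00052721]), 'joint_efforts': array([ 1.52243825e-03, -4.32003629e+01, -2.44693726e+01,  7.17912172e-02,
        5.24656812e-02, -7.76056390e-05]), 'tool_pos': array([0.18417402, 0.49126251, 0.23712595]), 'tool_rot': array([-3.14027457e+00, -1.87750903e-04,  2.78278274e+00]), 'contact_force': array([ 0.78647055, -0.17765323,  0.84388558]), 'torque': array([-0.02581434, -0.02297315,  0.06105484]), 'opening': 0.09188224870301233}
```

View pics/t0.png

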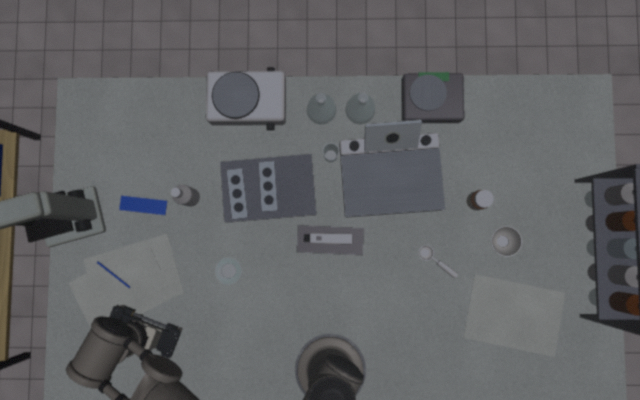

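View pics/s0.png

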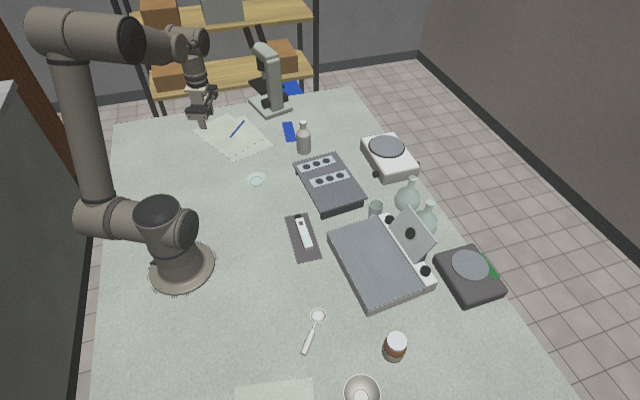

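The top view shows two trays on the shelf (at 236,193 and 268,186) and the warming plate at (392,182). The thermometer lies at (328,239) with its nose to the left (+y), and the beaker stands between shelf and plate at (331,153). I'll take an enlarged crop.

```bash
python3 - <<'E'
from h import *
im=cv2.imread('pics/t0.png')[115:265,205:455]
im=cv2.convertScaleAbs(cv2.resize(im,None,fx=3.2,fy=3.2,interpolation=cv2.INTER_CUBIC),alpha=1.6)
cv2.imwrite('pics/t0c.png',im)
E
```

```text
(no output)
```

View pics/t0c.png

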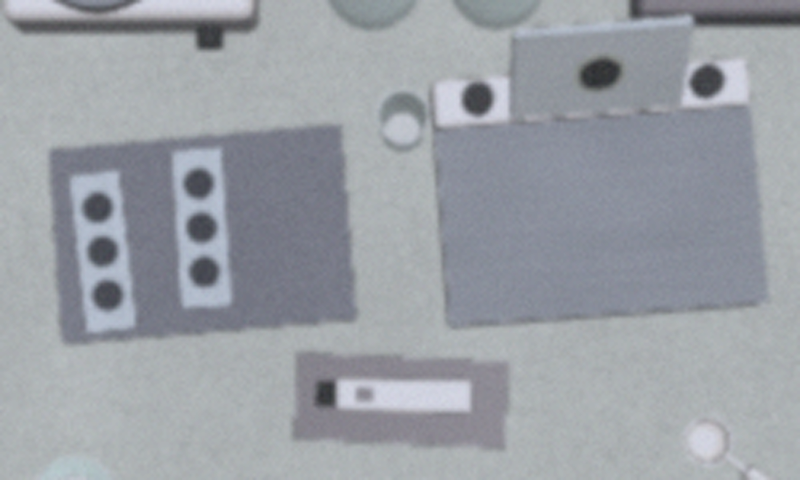

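```bash
python3 - <<'E'
from h import *
W=lambda pts,z:np.array([ray('top',205+u/3.2,115+v/3.2,z)[:2] for u,v in pts])
def show(n,pts,z):
    P=W(pts,z); c=P.mean(0); print(n,c.round(4),'sides',np.linalg.norm(P-np.roll(P,-1,0),axis=1).round(3)); d=(P[0]+P[1]-P[2]-P[3]); print('   yaw',np.arctan2(d[1],d[0]).round(3), P.round(3).tolist())
show('shelf',[(50,150),(341,126),(356,321),(63,343)],.06)
show('plate',[(434,127),(748,104),(767,300),(448,326)],.06)
show('A',[(70,176),(118,172),(134,326),(86,332)],.063)
show('B',[(172,152),(220,149),(231,303),(182,307)],.063)
show('mat',[(296,352),(509,362),(504,449),(292,439)],.003)
show('thermo',[(316,380),(471,380),(471,412),(316,407)],.03)
print('spot',W([(600,73)],.13)); print('beaker',W([(404,130)],.0),'noseTop',W([(316,393)],.02),W([(471,396)],.02))
for m in [(97,207),(102,251),(107,295),(199,183),(202,227),(204,271)]: print(W([m],.063))
E
```

```text
shelf [0.5888 0.2004] sides [0.298 0.199 0.297 0.198]
   yaw 0.081 [[0.676, 0.357], [0.7, 0.06], [0.501, 0.044], [0.479, 0.34]]
plate [ 0.6095 -0.2001] sides [0.318 0.199 0.32  0.203]
   yaw 0.072 [[0.698, -0.034], [0.721, -0.351], [0.522, -0.367], [0.496, -0.048]]
A [0.5716 0.3015] sides [0.049 0.158 0.049 0.16 ]
   yaw 0.117 [[0.648, 0.335], [0.652, 0.286], [0.496, 0.268], [0.49, 0.317]]
B [0.5957 0.201 ] sides [0.049 0.157 0.05  0.158]
   yaw 0.077 [[0.673, 0.231], [0.676, 0.183], [0.519, 0.17], [0.515, 0.22]]
mat [ 0.4216 -0.0005] sides [0.222 0.09  0.22  0.091]
   yaw -0.052 [[0.472, 0.108], [0.462, -0.114], [0.372, -0.108], [0.381, 0.112]]
thermo [0.4274 0.0066] sides [0.159 0.033 0.158 0.028]
   yaw -0.0 [[0.442, 0.086], [0.443, -0.073], [0.41, -0.073], [0.415, 0.086]]
spot [[ 0.73714695 -0.19224674]]
beaker [[ 0.70667599 -0.0048675 ]] noseTop [[0.42904014 0.08623599]] [[ 0.42627379 -0.07324032]]
[[0.61662169 0.30723109]]
[[0.57176611 0.3014933 ]]
[[0.52711495 0.29578165]]
[[0.64098499 0.20368722]]
[[0.59610366 0.20021812]]
[[0.55142377 0.19777669]]
```

```bash
python3 - <<'E'
from h import *
for n,u,v,z in [('bottle cap',176,192,.16),('bottle base',190,197,.0),('dish',228,270,.01),('side bottle cap',303,124,.16)]:
    print(n,ray('side' if 'side' in n else 'top',u,v,z).round(3))
E
```

```text
bottle cap [0.566 0.468 0.16 ]
bottle base [0.566 0.473 0.   ]
dish [0.322 0.338 0.01 ]
side bottle cap [0.562 0.454 0.16 ]
```

Emit:
jog_arm(deltas=[0.4,0,0,0,0,-0.08,0.8,0,0,0,0,-0.16,1.0,-0.3,0,0,0,-0.24,1.0,-0.7,0,0,0,-0.32,1.0,-1.0,0,0,0,-0.4], claw=0, newtons=30)

```text
time: 0.52
tool_pos: [0.285, 0.3892, 0.2364]
tool_rot: [-3.139, 0.001, 2.15]
contact_force: [-0.3, -0.3, 0.3]
opening: 0.0633
```

Emit:
jog_arm(deltas=[0.4,0,0,0,0,-0.08,0.8,0,0,0,0,-0.16,1.0,-0.3,0,0,0,-0.24,1.0,-0.5,0,0,0,-0.32,1.0,-0.5,0,0,0,-0.32])

```text
time: 0.93
tool_pos: [0.3852, 0.3384, 0.2369]
tool_rot: [-3.14, 0.002, 1.646]
contact_force: [-0.1, 0.1, -0.6]
opening: 0.0296
```

Emit:
jog_arm(deltas=[0.4,-0.15,0,0,0,0,0.8,-0.3,0,0,0,0,1.0,-0.37,0,0,0,0,1.0,-0.37,-0.3,0,0,0,1.0,-0.37,-0.5,0,0,0])

```text
time: 1.35
tool_pos: [0.4853, 0.3043, 0.1863]
tool_rot: [3.141, -0.0, 1.655]
contact_force: [-0.3, -0.3, -0.2]
opening: 0.0006
```

Emit:
jog_arm(deltas=[0.4,0,-0.3,0,0,0,0.8,0,-0.6,0,0,0,0.86,0,-0.8,0,0,0,0.86,0,-0.9,0,0,0,0.86,0,-0.98,0,0,0])

```text
time: 1.77
tool_pos: [0.5693, 0.3045, 0.0867]
tool_rot: [-3.137, 0.001, 1.656]
contact_force: [0.2, 0.5, 0.2]
opening: 0.0005
```

Emit:
jog_arm(deltas=[0,0,-0.04,0,0,0,0,0,-0.08,0,0,0,0,0,-0.1,0,0,0,0,0,-0.12,0,0,0,0,0,-0.13,0,0,0])

```text
time: 2.18
tool_pos: [0.5704, 0.305, 0.0779]
tool_rot: [3.14, -0.001, 1.656]
contact_force: [-0.0, 0.2, -0.0]
opening: 0.0003
```

Emit:
jog_arm(deltas=[0,0,-0.01,0,0,0,0,0,-0.02,0,0,0,0,0,-0.03,0,0,0,0,0,-0.03,0,0,0,0,0,-0.03,0,0,0])

```text
time: 2.6
tool_pos: [0.5705, 0.3047, 0.0743]
tool_rot: [3.141, -0.0, 1.655]
contact_force: [-0.8, -0.6, 3.7]
opening: 0.0007
```

Emit:
jog_arm(deltas=[0,0,-0.005,0,0,0,0,0,-0.01,0,0,0,0,0,-0.01,0,0,0,0,0,-0.01,0,0,0,0,0,-0.01,0,0,0])

```text
time: 3.02
tool_pos: [0.5706, 0.3047, 0.0743]
tool_rot: [3.14, -0.0, 1.655]
contact_force: [-3.4, -2.0, 9.5]
opening: 0.0002
```

Emit:
jog_arm(deltas=[-0.06,-0.005,0,0,0,0,-0.12,-0.01,0,0,0,0,-0.18,-0.015,0,0,0,0,-0.24,-0.02,0,0,0,0,-0.3,-0.024,0,0,0,0])

```text
time: 3.43
tool_pos: [0.542, 0.3026, 0.0743]
tool_rot: [3.137, -0.001, 1.655]
contact_force: [2.3, -0.8, 6.3]
opening: 0.0006
```

Emit:
jog_arm(deltas=[-0.08,-0.006,0,0,0,0,-0.16,-0.012,0,0,0,0,-0.24,-0.018,0,0,0,0,-0.31,-0.024,0,0,0,0,-0.31,-0.024,0,0,0,0])

```text
time: 3.85
tool_pos: [0.5096, 0.3002, 0.0743]
tool_rot: [3.138, -0.001, 1.655]
contact_force: [-2.5, -0.3, 8.6]
opening: 0.0007
```

Emit:
jog_arm(deltas=[0,0,0.2,0,0,0,0,0,0.4,0,0,0,0.4,-0.3,0.4,0,0,0,0.7,-0.6,0.4,0,0,0,0.86,-0.98,0.4,0,0,0])

```text
time: 4.27
tool_pos: [0.5941, 0.2093, 0.1134]
tool_rot: [3.138, -0.001, 1.658]
contact_force: [0.3, 0.5, 0.3]
opening: 0.0005
```

```bash
python3 - <<'E'
from h import *
im=snap('top','t1')
c=cv2.resize(im[130:230,205:365,::-1],None,fx=4,fy=4,interpolation=cv2.INTER_CUBIC);cv2.imwrite('pics/t1c.png',cv2.convertScaleAbs(c,alpha=1.6))
E
```

```text
(no output)
```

View pics/t1c.png

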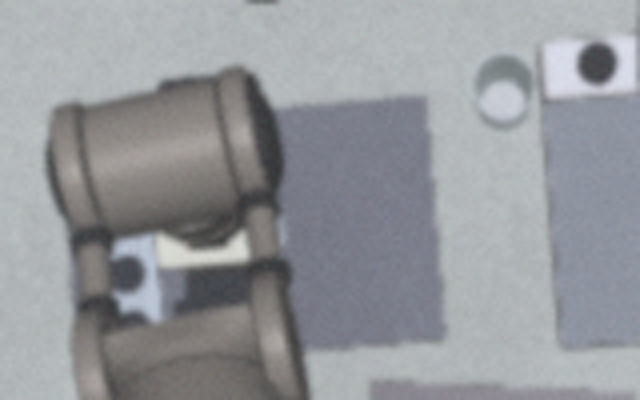

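The arm hides tray A, apart from its rear mark at about (125,272) in the crop. Next is tray B, pressed with the same commanded height.

Emit:
jog_arm(deltas=[0,-0.08,-0.2,0,0,0,0,-0.08,-0.3,0,0,0,0,-0.08,-0.35,0,0,0,0,-0.08,-0.38,0,0,0,0,-0.08,-0.39,0,0,0])

```text
time: 4.73
tool_pos: [0.5914, 0.2018, 0.0743]
tool_rot: [3.142, 0.0, 1.657]
contact_force: [-1.8, -1.8, 7.4]
opening: 0.0003
```

Emit:
jog_arm(deltas=[0,0,-0.005,0,0,0,0,0,-0.01,0,0,0,0,0,-0.01,0,0,0,0,0,-0.01,0,0,0,0,0,-0.01,0,0,0])

```text
time: 5.15
tool_pos: [0.5918, 0.2022, 0.0743]
tool_rot: [3.14, 0.0, 1.657]
contact_force: [-0.9, -1.7, 5.7]
opening: 0.0003
```

Emit:
jog_arm(deltas=[-0.06,-0.005,-0.005,0,0,0,-0.13,-0.01,-0.005,0,0,0,-0.2,-0.015,-0.005,0,0,0,-0.28,-0.022,-0.005,0,0,0,-0.36,-0.028,-0.005,0,0,0])

```text
time: 5.57
tool_pos: [0.557, 0.1998, 0.0743]
tool_rot: [3.136, -0.001, 1.657]
contact_force: [2.6, 0.5, 6.3]
opening: 0.0003
```

Emit:
jog_arm(deltas=[-0.1,-0.008,0,0,0,0,-0.2,-0.016,0,0,0,0,-0.3,-0.024,0,0,0,0,-0.41,-0.033,0,0,0,0,-0.41,-0.033,0,0,0,0])

```text
time: 5.98
tool_pos: [0.5143, 0.1964, 0.0742]
tool_rot: [3.138, -0.001, 1.657]
contact_force: [-2.7, -0.8, 10.0]
opening: 0.0004
```

Emit:
jog_arm(deltas=[0,0,0.4,0,0,0,-0.3,0,0.7,0,0,0.08,-0.6,0,0.9,0,0,0.16,-0.8,0.3,0.9,0,0,0.24,-1.0,0.5,0.9,0,0,0.32])

```text
time: 6.4
tool_pos: [0.414, 0.2467, 0.1645]
tool_rot: [3.137, 0.0, 2.161]
contact_force: [-1.3, 0.9, -0.7]
opening: 0.0004
```

Emit:
jog_arm(deltas=[-0.3,0,0,0,0,0.08,-0.6,0,0,0,0,0.16,-0.9,0.2,0,0,0,0.24,-1.0,0.4,0,0,0,0.32,-1.0,0.6,0,0,0,0.4], claw=1)

```text
time: 6.82
tool_pos: [0.3114, 0.306, 0.1629]
tool_rot: [3.142, -0.0, 2.789]
contact_force: [1.5, -0.0, -0.2]
opening: 0.0295
```

```bash
python3 - <<'E'
from h import *
im=snap('top','t2')
c=cv2.resize(im[120:280,205:405,::-1],None,fx=3.5,fy=3.5,interpolation=cv2.INTER_CUBIC);cv2.imwrite('pics/t2c.png',cv2.convertScaleAbs(c,alpha=1.6))
E
```

```text
(no output)
```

View pics/t2c.png

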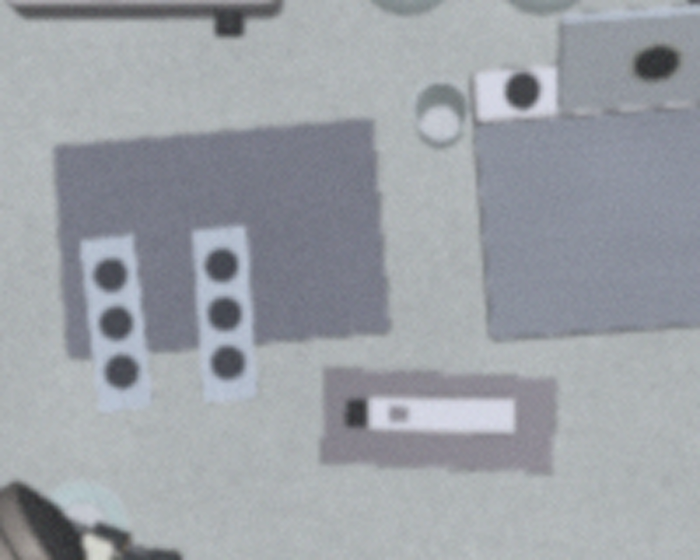

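Both trays now overhang by about 50 px in the crop, roughly 5 cm: A's marks are at (110,274), (116,323), (121,371) and B's at (221,265), (225,313), (228,362).

```bash
python3 - <<'E'
from h import *
W=lambda u,v,z:ray('top',205+u/3.5,120+v/3.5,z)[:2]
e=np.array([.9968,.08])
for n,m in (('A',[(110,274),(116,323),(121,371)]),('B',[(221,265),(225,313),(228,362)])):
    P=np.array([W(*p,.063) for p in m]); d=P[0]-P[2]; yaw=np.arctan2(d[1],d[0]); c=P.mean(0)
    g=c-.057*np.array([np.cos(yaw),np.sin(yaw)])
    print(n,c.round(4),'yaw',yaw.round(3),'shelf x',((c-[.5888,.2004])@e).round(4),'grip pt',g.round(4))
E
```

```text
A [0.511  0.2968] yaw 0.127 shelf x -0.0699 grip pt [0.4544 0.2896]
B [0.5197 0.1961] yaw 0.081 shelf x -0.0693 grip pt [0.4628 0.1914]
```

Emit:
jog_arm(deltas=[0.3,0,0,0,0,0.08,0.6,-0.08,0,0,0,0.16,0.9,-0.16,0,0,0,0.24,1.0,-0.16,0,0,0,0.306,1.0,-0.16,0,0,0,0.306])

```text
time: 7.28
tool_pos: [0.4167, 0.2892, 0.1625]
tool_rot: [3.141, 0.002, -3.02]
contact_force: [-0.0, -0.1, 0.9]
opening: 0.0663
```

Emit:
jog_arm(deltas=[0.3,0,0,0,0,0,0.43,0,0,0,0,0,0.43,0,-0.2,0,0,0,0.43,0,-0.4,0,0,0,0.43,0,-0.5,0,0,0])

```text
time: 7.7
tool_pos: [0.4556, 0.2891, 0.1105]
tool_rot: [-3.141, -0.003, -3.025]
contact_force: [0.9, -0.6, 1.0]
opening: 0.0914
```

Emit:
jog_arm(deltas=[0,0,-0.2,0,0,0,0,0,-0.4,0,0,0,0,0,-0.5,0,0,0,0,0,-0.5,0,0,0,0,0,-0.5,0,0,0])

```text
time: 8.12
tool_pos: [0.4572, 0.2892, 0.0625]
tool_rot: [-3.142, -0.001, -3.023]
contact_force: [-0.2, 0.9, -0.6]
opening: 0.0919
```

Emit:
jog_arm(deltas=[0,0,0,0,0,0,0,0,0,0,0,0,0,0,0,0,0,0,0,0,0,0,0,0,0,0,0,0,0,0], claw=0, newtons=35)

```text
time: 8.53
tool_pos: [0.4579, 0.2889, 0.0627]
tool_rot: [3.141, 0.001, -3.023]
contact_force: [-0.9, -0.2, 0.2]
opening: 0.063
```

Emit:
jog_arm(deltas=[0,0,0,0,0,0,0,0,0,0,0,0,0,0,0,0,0,0,0,0,0,0,0,0,0,0,0,0,0,0])

```text
time: 8.95
tool_pos: [0.4578, 0.2888, 0.0623]
tool_rot: [3.142, 0.0, -3.022]
contact_force: [-0.3, -0.9, 1.7]
opening: 0.0487
```

Emit:
jog_arm(deltas=[0,0,0.1,0,0,0,0,0,0.25,0,0,0,0,0,0.45,0,0,0,0,0,0.65,0,0,0,0,0,0.8,0,0,0])

```text
time: 9.37
tool_pos: [0.458, 0.2889, 0.1443]
tool_rot: [3.141, 0.001, -3.022]
contact_force: [0.3, 0.7, -1.0]
opening: 0.0486
```

```bash
python3 - <<'E'
from h import *
im=snap('side','s1')
c=cv2.resize(im[130:330,230:430,::-1],None,fx=3,fy=3,interpolation=cv2.INTER_CUBIC);cv2.imwrite('pics/s1c.png',c)
print(robot.observe()['qpos'].round(2))
E
```

```text
[ 0.42  0.46  1.61  0.    1.07 -1.27]
```

View pics/s1c.png

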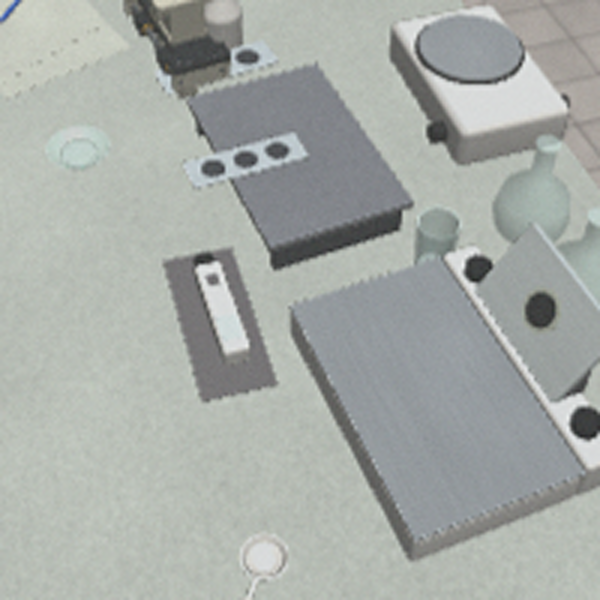

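The side view shows the tray pinched level above the shelf. I'll carry it to the plate.

Emit:
jog_arm(deltas=[0,-0.1,0.1,0,0,0,0,-0.3,0.2,0,0,-0.01,0,-0.55,0.2,0,0,-0.02,0,-0.8,0.2,0,0,-0.03,0,-1.0,0.2,0,0,-0.03])

```text
time: 9.83
tool_pos: [0.4568, 0.1866, 0.1619]
tool_rot: [-3.141, -0.002, -3.07]
contact_force: [-0.1, -0.4, -1.0]
opening: 0.0486
```

Emit:
jog_arm(deltas=[0,-0.25,0,0,0,0,0,-0.5,0,0,0,0,0,-0.75,0,0,0,0,0,-1.0,0,0,0,0])

```text
time: 10.17
tool_pos: [0.4567, 0.0871, 0.1618]
tool_rot: [3.142, -0.002, -3.07]
contact_force: [1.2, -0.2, -0.8]
opening: 0.0486
```

Emit:
jog_arm(deltas=[0,-0.25,0,0,0,0,0,-0.5,0,0,0,0,0,-0.75,0,0,0,0,0,-1.0,0,0,0,0])

```text
time: 10.5
tool_pos: [0.4566, -0.0128, 0.1618]
tool_rot: [3.141, -0.002, -3.07]
contact_force: [0.3, -0.2, -1.5]
opening: 0.049
```

Emit:
jog_arm(deltas=[0,-0.25,0,0,0,0,0,-0.5,0,0,0,0,0,-0.75,0,0,0,0,0,-0.95,0,0,0,0,0,-1.0,0,0,0,0])

```text
time: 10.92
tool_pos: [0.4569, -0.1141, 0.1618]
tool_rot: [-3.141, -0.001, -3.072]
contact_force: [-0.6, 0.7, -0.5]
opening: 0.0484
```

Emit:
jog_arm(deltas=[0.1,-0.2,0,0,0,0,0.22,-0.4,0,0,0,0,0.22,-0.4,-0.2,0,0,0,0.22,-0.4,-0.4,0,0,0,0.22,-0.4,-0.6,0,0,0])

```text
time: 11.33
tool_pos: [0.4791, -0.1511, 0.1013]
tool_rot: [3.141, -0.001, -3.07]
contact_force: [0.4, 0.1, -0.9]
opening: 0.0487
```

Descend to contact, then release.

Emit:
jog_arm(deltas=[0,0,-0.15,0,0,0,0,0,-0.28,0,0,0,0,0,-0.34,0,0,0,0,0,-0.38,0,0,0,0,0,-0.38,0,0,0])

```text
time: 11.75
tool_pos: [0.4793, -0.1509, 0.0638]
tool_rot: [3.141, -0.001, -3.069]
contact_force: [-0.3, -0.3, -1.0]
opening: 0.049
```

Emit:
jog_arm(deltas=[0,0,0,0,0,0,0,0,0,0,0,0,0,0,0,0,0,0,0,0,0,0,0,0,0,0,0,0,0,0])

```text
time: 12.17
tool_pos: [0.4799, -0.1513, 0.0646]
tool_rot: [-3.141, 0.001, -3.07]
contact_force: [-0.7, -0.1, -0.9]
opening: 0.0489
```

Emit:
jog_arm(deltas=[0,0,-0.01,0,0,0,0,0,-0.015,0,0,0,0,0,-0.02,0,0,0,0,0,-0.025,0,0,0,0,0,-0.025,0,0,0])

```text
time: 12.58
tool_pos: [0.4798, -0.1512, 0.0619]
tool_rot: [-3.142, 0.0, -3.07]
contact_force: [-1.9, 0.0, 1.7]
opening: 0.0487
```

Emit:
jog_arm(deltas=[0,0,0,0,0,0,0,0,0,0,0,0,0,0,0,0,0,0,0,0,0,0,0,0,0,0,0,0,0,0], claw=0.75)

```text
time: 13.0
tool_pos: [0.4797, -0.1512, 0.0617]
tool_rot: [3.141, -0.0, -3.069]
contact_force: [0.3, 0.6, -0.5]
opening: 0.0681
```

Emit:
jog_arm(deltas=[0,0,0,0,0,0,0,0,0,0,0,0,0,0,0.2,0,0,0,0,0,0.5,0,0,0,0,0,0.7,0,0,0])

```text
time: 13.42
tool_pos: [0.48, -0.1513, 0.1333]
tool_rot: [-3.141, 0.001, -3.069]
contact_force: [1.7, 0.1, 0.6]
opening: 0.0691
```

Emit:
jog_arm(deltas=[-0.3,0,0.3,0,0,0,-0.6,0,0.3,0,0,0,-0.9,0,0.3,0,0,0,-1.0,0,0.3,0,0,0,-1.0,0,0.3,0,0,0], claw=0)

```text
time: 13.83
tool_pos: [0.3779, -0.1509, 0.1619]
tool_rot: [3.141, -0.001, -3.071]
contact_force: [0.8, 0.1, 0.4]
opening: 0.0403
```

```bash
python3 - <<'E'
from h import *
im=snap('top','t3')
c=cv2.resize(im[120:280,225:455,::-1],None,fx=3.4,fy=3.4,interpolation=cv2.INTER_CUBIC);cv2.imwrite('pics/t3c.png',cv2.convertScaleAbs(c,alpha=1.6))
E
```

```text
(no output)
```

View pics/t3c.png

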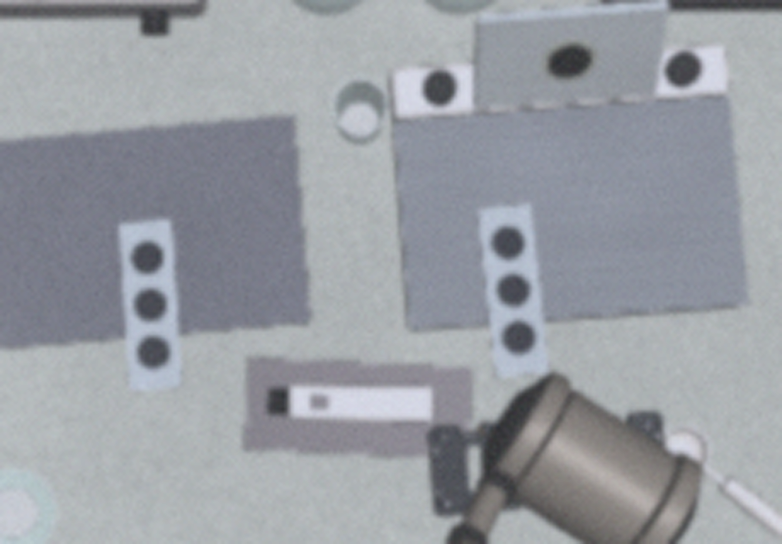

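Tray A lies on the plate with its front overhanging; its marks are at (508,242), (514,290), (519,338).

```bash
python3 - <<'E'
from h import *
W=lambda u,v,z:ray('top',225+u/3.4,120+v/3.4,z)[:2]
ex=np.array([.9974,.072]);ey=np.array([-.072,.9974]);o=np.array([.6095,-.2001])
P=np.array([W(*p,.063) for p in [(508,242),(514,290),(519,338)]]); d=P[0]-P[2]; c=P.mean(0)
print(c.round(4),np.arctan2(d[1],d[0]).round(3),'plate xy',(c-o)@ex,(c-o)@ey)
E
```

```text
[ 0.5334 -0.1476] 0.106 plate xy -0.07215052375948507 0.057857200898472246
```

Emit:
jog_arm(deltas=[0.4,0,0,0,0,0,0.8,0,0,0,0,0,1.0,0.02,0,0,0,0,1.0,0.04,-0.3,0,0,0,1.0,0.04,-0.4,0,0,0])

```text
time: 14.3
tool_pos: [0.4808, -0.1463, 0.1188]
tool_rot: [3.14, -0.002, -3.068]
contact_force: [-1.5, 0.2, -0.8]
opening: 0.0034
```

Emit:
jog_arm(deltas=[0.3,0,-0.1,0,0,0,0.56,0,-0.3,0,0,0,0.56,0,-0.4,0,0,0,0.56,0,-0.45,0,0,0,0.56,0,-0.45,0,0,0])

```text
time: 14.72
tool_pos: [0.535, -0.1468, 0.0756]
tool_rot: [3.14, -0.002, -3.069]
contact_force: [0.2, -0.6, -1.2]
opening: 0.0002
```

Emit:
jog_arm(deltas=[0,0,-0.01,0,0,0,0,0,-0.02,0,0,0,0,0,-0.03,0,0,0,0,0,-0.03,0,0,0,0,0,-0.03,0,0,0])

```text
time: 15.13
tool_pos: [0.5355, -0.1474, 0.0743]
tool_rot: [-3.141, 0.0, -3.07]
contact_force: [-0.9, 0.3, 2.8]
opening: 0.0005
```

Emit:
jog_arm(deltas=[0,0,-0.005,0,0,0,0,0,-0.01,0,0,0,0,0,-0.01,0,0,0,0,0,-0.01,0,0,0])

```text
time: 15.47
tool_pos: [0.5358, -0.1474, 0.0742]
tool_rot: [-3.141, 0.001, -3.07]
contact_force: [-2.6, 0.1, 11.4]
opening: 0.0004
```

Emit:
jog_arm(deltas=[0.05,0.004,0,0,0,0,0.11,0.008,0,0,0,0,0.18,0.013,0,0,0,0,0.25,0.018,0,0,0,0,0.32,0.023,0,0,0,0])

```text
time: 15.88
tool_pos: [0.5682, -0.1453, 0.0743]
tool_rot: [-3.141, 0.001, -3.07]
contact_force: [-3.0, -0.6, 10.7]
opening: 0.0005
```

Emit:
jog_arm(deltas=[0.1,0.008,0,0,0,0,0.2,0.015,0,0,0,0,0.3,0.022,0,0,0,0,0.38,0.028,0,0,0,0,0.38,0.028,0,0,0,0])

```text
time: 16.3
tool_pos: [0.6079, -0.1424, 0.0743]
tool_rot: [-3.14, 0.004, -3.069]
contact_force: [1.4, -0.1, 7.6]
opening: 0.0005
```

Emit:
jog_arm(deltas=[0,0,0,0,0,0,0,0,0.3,0,0,0,0,0,0.6,0,0,0,0,0.3,0.9,0,0,0,-0.3,0.7,0.9,0,0,0])

```text
time: 16.72
tool_pos: [0.5867, -0.0812, 0.1688]
tool_rot: [-3.137, 0.014, -3.072]
contact_force: [0.6, 1.0, 1.0]
opening: 0.0004
```

Emit:
jog_arm(deltas=[-0.3,0.25,0,0,0,0,-0.6,0.5,0,0,0,0,-0.9,0.75,0,0,0,0,-1.0,1.0,0,0,0,0], claw=1)

```text
time: 17.05
tool_pos: [0.4767, 0.0221, 0.1625]
tool_rot: [3.141, -0.003, -3.07]
contact_force: [0.7, 0.6, 0.1]
opening: 0.0227
```

Emit:
jog_arm(deltas=[0,0.25,0,0,0,0,0,0.5,0,0,0,0,0,0.75,0,0,0,0,0,1.0,0,0,0,0,0,1.0,0,0,0,0])

```text
time: 17.47
tool_pos: [0.4806, 0.1242, 0.1629]
tool_rot: [3.14, 0.001, -3.067]
contact_force: [-1.0, -0.8, -0.9]
opening: 0.0557
```

Emit:
jog_arm(deltas=[-0.1,0.3,0,0,0,0,-0.17,0.67,0,0,0,0,-0.17,0.67,0,0,0,0,-0.17,0.67,-0.2,0,0,0,-0.17,0.67,-0.4,0,0,0])

```text
time: 17.88
tool_pos: [0.4647, 0.1882, 0.1232]
tool_rot: [3.141, 0.003, -3.068]
contact_force: [-0.2, -0.0, 0.1]
opening: 0.0889
```

Emit:
jog_arm(deltas=[0,0,-0.2,0,0,0,0,0,-0.4,0,0,0,0,0,-0.6,0,0,0,0,0,-0.6,0,0,0,0,0,-0.6,0,0,0])

```text
time: 18.3
tool_pos: [0.4635, 0.1872, 0.0623]
tool_rot: [-3.141, -0.002, -3.07]
contact_force: [-0.5, -0.7, 0.3]
opening: 0.0919
```

Emit:
jog_arm(deltas=[0,0,0,0,0,0,0,0,0,0,0,0,0,0,0,0,0,0,0,0,0,0,0,0,0,0,0,0,0,0], claw=0)

```text
time: 18.72
tool_pos: [0.4642, 0.1879, 0.0633]
tool_rot: [3.141, 0.001, -3.069]
contact_force: [-0.0, 0.5, -0.4]
opening: 0.0631
```

Emit:
jog_arm(deltas=[0,0,0,0,0,0,0,0,0,0,0,0,0,0,0,0,0,0,0,0,0,0,0,0,0,0,0,0,0,0])

```text
time: 19.13
tool_pos: [0.464, 0.1879, 0.0627]
tool_rot: [3.141, 0.0, -3.07]
contact_force: [0.5, -0.6, 1.5]
opening: 0.0484
```

Emit:
jog_arm(deltas=[0,0,0.15,0,0,0,0,0,0.4,0,0,0,0,0,0.7,0,0,0,0,-0.2,1.0,0,0,0,0,-0.4,1.0,0,0,0])

```text
time: 19.55
tool_pos: [0.4666, 0.1485, 0.1677]
tool_rot: [3.141, 0.009, -3.067]
contact_force: [2.1, 0.2, -0.8]
opening: 0.0488
```

Emit:
jog_arm(deltas=[0,-0.25,0,0,0,0,0,-0.5,0,0,0,0,0,-0.75,0,0,0,0,0,-1.0,0,0,0,0])

```text
time: 19.88
tool_pos: [0.4635, 0.0468, 0.1625]
tool_rot: [3.141, -0.0, -3.069]
contact_force: [0.4, 0.1, -0.9]
opening: 0.0488
```

Emit:
jog_arm(deltas=[0,-0.25,0,0,0,0,0,-0.5,0,0,0,0,0,-0.75,0,0,0,0,0,-1.0,0,0,0,0])

```text
time: 20.22
tool_pos: [0.4635, -0.0533, 0.1624]
tool_rot: [3.141, -0.001, -3.069]
contact_force: [0.5, -0.1, -1.7]
opening: 0.0487
```

Emit:
jog_arm(deltas=[0,-0.25,0,0,0,0,0,-0.5,0,0,0,0,0,-0.75,0,0,0,0,0,-1.0,0,0,0,0])

```text
time: 20.55
tool_pos: [0.4635, -0.1533, 0.1624]
tool_rot: [3.141, -0.001, -3.07]
contact_force: [-0.1, -0.0, -0.2]
opening: 0.0488
```

Emit:
jog_arm(deltas=[0,-0.25,0,0,0,0,0,-0.5,0,0,0,0,0,-0.75,0,0,0,0,0,-1.0,0,0,0,0,0,-1.0,0,0,0,0])

```text
time: 20.97
tool_pos: [0.4638, -0.2562, 0.1623]
tool_rot: [-3.14, 0.0, -3.073]
contact_force: [0.3, 0.2, -1.4]
opening: 0.0488
```

Emit:
jog_arm(deltas=[0.22,-0.13,0,0,0,0,0.22,-0.13,-0.3,0,0,0,0.22,-0.13,-0.6,0,0,0,0.22,-0.13,-0.8,0,0,0,0.22,-0.13,-0.9,0,0,0])

```text
time: 21.38
tool_pos: [0.4843, -0.2636, 0.0695]
tool_rot: [3.138, -0.004, -3.069]
contact_force: [0.7, 0.0, -1.5]
opening: 0.0489
```

Emit:
jog_arm(deltas=[0,0,-0.03,0,0,0,0,0,-0.05,0,0,0,0,0,-0.07,0,0,0,0,0,-0.09,0,0,0,0,0,-0.1,0,0,0])

```text
time: 21.8
tool_pos: [0.4865, -0.2655, 0.0635]
tool_rot: [-3.14, 0.002, -3.07]
contact_force: [-0.0, -0.4, -1.3]
opening: 0.0485
```

Emit:
jog_arm(deltas=[0,0,0,0,0,0,0,0,0,0,0,0,0,0,0,0,0,0])

```text
time: 22.05
tool_pos: [0.4861, -0.2653, 0.0631]
tool_rot: [-3.141, 0.001, -3.07]
contact_force: [0.7, 0.0, -0.1]
opening: 0.0488
```

Emit:
jog_arm(deltas=[0,0,-0.005,0,0,0,0,0,-0.01,0,0,0,0,0,-0.01,0,0,0,0,0,-0.01,0,0,0,0,0,-0.01,0,0,0])

```text
time: 22.47
tool_pos: [0.4861, -0.2653, 0.062]
tool_rot: [-3.141, 0.001, -3.07]
contact_force: [-0.9, 0.8, 3.8]
opening: 0.0488
```

Emit:
jog_arm(deltas=[0,0,0,0,0,0,0,0,0,0,0,0,0,0,0,0,0,0,0,0,0,0,0,0,0,0,0,0,0,0], claw=0.75)

```text
time: 22.88
tool_pos: [0.4858, -0.2651, 0.0614]
tool_rot: [3.141, -0.0, -3.07]
contact_force: [-0.3, 0.2, -0.2]
opening: 0.0681
```

Emit:
jog_arm(deltas=[0,0,0,0,0,0,0,0,0,0,0,0,0,0,0.2,0,0,0,0,0,0.4,0,0,0,0,0,0.5,0,0,0])

```text
time: 23.3
tool_pos: [0.4866, -0.2657, 0.1136]
tool_rot: [-3.14, 0.002, -3.069]
contact_force: [0.3, -0.3, 0.8]
opening: 0.0689
```

Emit:
jog_arm(deltas=[0,0,0,0,0,0,0.2,0,0,0,0,0,0.5,0.04,0,0,0,0,0.56,0.04,0,0,0,0,0.56,0.04,0,0,0,0], claw=0)

```text
time: 23.72
tool_pos: [0.5429, -0.2606, 0.1104]
tool_rot: [3.141, -0.0, -3.068]
contact_force: [0.7, 0.1, 0.3]
opening: 0.0402
```

Emit:
jog_arm(deltas=[0,0,0,0,0,0,0,0,-0.1,0,0,0,0,0,-0.25,0,0,0,0,0,-0.3,0,0,0,0,0,-0.35,0,0,0])

```text
time: 24.13
tool_pos: [0.5406, -0.261, 0.0753]
tool_rot: [3.14, -0.002, -3.07]
contact_force: [0.2, 0.3, -0.4]
opening: 0.0065
```

Emit:
jog_arm(deltas=[0,0,-0.01,0,0,0,0,0,-0.02,0,0,0,0,0,-0.025,0,0,0,0,0,-0.025,0,0,0,0,0,-0.025,0,0,0])

```text
time: 24.55
tool_pos: [0.5422, -0.2613, 0.0746]
tool_rot: [-3.141, 0.001, -3.069]
contact_force: [-0.2, 0.5, -0.2]
opening: 0.0002
```

Emit:
jog_arm(deltas=[0,0,-0.005,0,0,0,0,0,-0.01,0,0,0,0,0,-0.015,0,0,0,0,0,-0.015,0,0,0,0,0,-0.015,0,0,0])

```text
time: 24.97
tool_pos: [0.5422, -0.2613, 0.0742]
tool_rot: [-3.141, 0.001, -3.069]
contact_force: [-1.3, 1.4, 9.8]
opening: 0.0002
```

Emit:
jog_arm(deltas=[0.05,0.004,0,0,0,0,0.11,0.008,0,0,0,0,0.18,0.013,0,0,0,0,0.25,0.018,0,0,0,0,0.32,0.023,0,0,0,0])

```text
time: 25.38
tool_pos: [0.5745, -0.2594, 0.0743]
tool_rot: [-3.14, 0.001, -3.069]
contact_force: [-2.9, -0.4, 7.5]
opening: 0.0008
```

Emit:
jog_arm(deltas=[0.1,0.008,0,0,0,0,0.2,0.015,0,0,0,0,0.3,0.022,0,0,0,0,0.39,0.028,0,0,0,0,0.39,0.028,0,0,0,0])

```text
time: 25.8
tool_pos: [0.6153, -0.2564, 0.0743]
tool_rot: [-3.139, 0.004, -3.069]
contact_force: [1.3, 1.0, 6.6]
opening: 0.0002
```

Emit:
jog_arm(deltas=[0,0,0,0,0,0,0,0,0.3,0,0,0,-0.1,0,0.6,0,0,0,-0.4,0,0.9,0,0,0,-0.8,0,1.0,0,0,0])

```text
time: 26.22
tool_pos: [0.5356, -0.2569, 0.1767]
tool_rot: [-3.137, 0.007, -3.068]
contact_force: [-0.4, -0.5, 1.2]
opening: 0.0005
```

Emit:
jog_arm(deltas=[-0.4,0,0.1,0,0,0.08,-0.8,0,0.2,0,0,0.16,-1.0,0,0.2,0,0,0.24,-1.0,0,0.2,0,0,0.32,-1.0,0,0.2,0,0,0.4], claw=1)

```text
time: 26.63
tool_pos: [0.4321, -0.2562, 0.1936]
tool_rot: [-3.14, 0.0, -2.44]
contact_force: [0.5, -0.4, -0.2]
opening: 0.0294
```

```bash
python3 - <<'E'
from h import *
im=snap('top','t4')
c=cv2.resize(im[120:280,225:455,::-1],None,fx=3.4,fy=3.4,interpolation=cv2.INTER_CUBIC);cv2.imwrite('pics/t4c.png',cv2.convertScaleAbs(c,alpha=1.6))
print(robot.observe()['qpos'].round(3))
E
```

```text
[-0.687  0.343  1.654  0.     1.143 -2.968]
```

View pics/t4c.png

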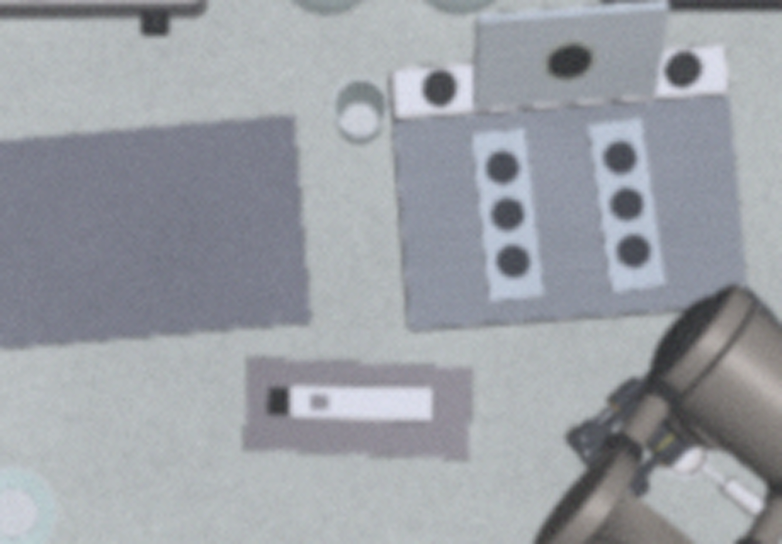

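Both trays lie fully on the plate, with middle marks at (508,213) and (627,204). The thermometer lies unmoved, nose at (268,402) and tail at (433,403).

```bash
python3 - <<'E'
from h import *
W=lambda u,v,z:ray('top',225+u/3.4,120+v/3.4,z)[:2]
ex=np.array([.9974,.072]);ey=np.array([-.072,.9974]);o=np.array([.6095,-.2001])
for m in ([(502,166),(508,213),(514,261)],[(620,157),(627,204),(633,250)]):
    P=np.array([W(*p,.063) for p in m]); d=P[0]-P[2]; c=P.mean(0)
    print(np.arctan2(d[1],d[0]).round(3),'plate xy',((c-o)@ex).round(4),((c-o)@ey).round(4))
n,b=W(268,402,.02),W(433,403,.02);d=n-b
print('thermo',(n+b)/2,np.linalg.norm(d),np.arctan2(d[1],d[0]));
print('edges',W(350,387,.033),W(350,419,.033))
print('spot',W(570,61,.13), o+.128*ex)
E
```

```text
0.117 plate xy 0.0008 0.0574
0.124 plate xy 0.0018 -0.0549
thermo [0.4273239  0.00610087] 0.15977582723446543 1.566727178064927
edges [0.44212241 0.00654823] [0.41145972 0.00655265]
spot [ 0.73674229 -0.19269494] [ 0.7371672 -0.190884 ]
```

Emit:
jog_arm(deltas=[0,0,0,0,0,-0.079,0,0.2,0,0,0,-0.158,0,0.5,0,0,0,-0.237,0,0.8,0,0,0,-0.316,0,1.0,0,0,0,-0.395])

```text
time: 27.1
tool_pos: [0.4328, -0.154, 0.1925]
tool_rot: [3.141, -0.0, -3.074]
contact_force: [0.5, 0.6, -0.1]
opening: 0.0668
```

Emit:
jog_arm(deltas=[0,0.2,0,0,0,-0.079,0,0.4,0,0,0,-0.158,0,0.6,0,0,0,-0.237,0,0.8,0,0,0,-0.316,0,1.0,0,0,0,-0.395])

```text
time: 27.52
tool_pos: [0.4332, -0.055, 0.1927]
tool_rot: [3.141, 0.0, 2.589]
contact_force: [0.1, 1.3, 0.1]
opening: 0.0912
```

Emit:
jog_arm(deltas=[0,0.1,0,0,0,-0.079,0,0.2,0,0,0,-0.158,0,0.3,0,0,0,-0.237,0,0.4,0,0,0,-0.316,0,0.5,0,0,0,-0.395])

```text
time: 27.93
tool_pos: [0.4333, -0.0054, 0.1927]
tool_rot: [3.141, 0.0, 1.968]
contact_force: [-0.7, -0.2, 0.3]
opening: 0.0916
```

Emit:
jog_arm(deltas=[0,0,0,0,0,-0.079,0,0,0,0,0,-0.158,0,0,0,0,0,-0.237,0,0,0,0,0,-0.26,0,0,0,0,0,-0.26])

```text
time: 28.35
tool_pos: [0.4333, -0.0059, 0.1927]
tool_rot: [3.141, 0.0, 1.565]
contact_force: [-0.3, -0.2, 0.2]
opening: 0.0917
```

Emit:
jog_arm(deltas=[-0.06,0.12,-0.2,0,0,0,-0.06,0.12,-0.5,0,0,0,-0.06,0.12,-0.75,0,0,0,-0.06,0.12,-0.95,0,0,0,-0.06,0.12,-1.0,0,0,0])

```text
time: 28.77
tool_pos: [0.4255, 0.0063, 0.0902]
tool_rot: [-3.137, -0.001, 1.569]
contact_force: [-0.1, 0.3, 0.2]
opening: 0.0918
```

Emit:
jog_arm(deltas=[0,0,-0.3,0,0,0,0,0,-0.55,0,0,0,0,0,-0.7,0,0,0,0,0,-0.73,0,0,0,0,0,-0.73,0,0,0])

```text
time: 29.18
tool_pos: [0.4272, 0.0059, 0.0195]
tool_rot: [-3.141, -0.0, 1.569]
contact_force: [0.2, -0.4, -0.1]
opening: 0.0921
```

Emit:
jog_arm(deltas=[0,0,0,0,0,0,0,0,0,0,0,0,0,0,0,0,0,0,0,0,0,0,0,0,0,0,0,0,0,0], claw=0, newtons=25)

```text
time: 29.6
tool_pos: [0.4275, 0.0059, 0.0202]
tool_rot: [3.14, 0.0, 1.569]
contact_force: [-0.3, 0.4, -0.1]
opening: 0.063
```

Emit:
jog_arm(deltas=[0,0,0,0,0,0,0,0,0,0,0,0,0,0,0,0,0,0,0,0,0,0,0,0,0,0,0,0,0,0])

```text
time: 30.02
tool_pos: [0.4273, 0.0059, 0.0196]
tool_rot: [3.141, 0.0, 1.569]
contact_force: [0.3, 0.2, 0.3]
opening: 0.0341
```

Emit:
jog_arm(deltas=[0,0,0,0,0,0,0,0,0,0,0,0,0,0,0,0,0,0])

```text
time: 30.27
tool_pos: [0.4272, 0.0059, 0.0196]
tool_rot: [3.141, 0.0, 1.569]
contact_force: [1.2, -0.2, 0.3]
opening: 0.0338
```

Emit:
jog_arm(deltas=[0,0,0.15,0,0,0,0,0,0.4,0,0,0,0,0,0.7,0,0,0,0,0,0.9,0,0,0,0,0,1.0,0,0,0])

```text
time: 30.68
tool_pos: [0.428, 0.0059, 0.1219]
tool_rot: [3.138, 0.001, 1.569]
contact_force: [0.6, -0.4, -1.5]
opening: 0.034
```

Emit:
jog_arm(deltas=[0.1,-0.2,0.1,0,0,-0.07,0.2,-0.4,0.2,0,0,-0.14,0.3,-0.6,0.3,0,0,-0.21,0.4,-0.8,0.3,0,0,-0.28,0.5,-1.0,0.3,0,0,-0.35])

```text
time: 31.1
tool_pos: [0.4775, -0.095, 0.15]
tool_rot: [3.141, -0.0, 1.014]
contact_force: [-0.1, -0.1, -1.3]
opening: 0.0341
```

Emit:
jog_arm(deltas=[0.1,-0.2,0,0,0,-0.07,0.2,-0.4,0,0,0,-0.14,0.3,-0.6,0,0,0,-0.21,0.4,-0.8,0,0,0,-0.28,0.5,-1.0,0,0,0,-0.35])

```text
time: 31.52
tool_pos: [0.527, -0.1949, 0.149]
tool_rot: [-3.14, 0.001, 0.464]
contact_force: [-0.2, -0.5, -1.7]
opening: 0.0338
```

Emit:
jog_arm(deltas=[0.1,0,0,0,0,-0.07,0.2,0,0,0,0,-0.14,0.3,0,0,0,0,-0.2,0.4,0,0,0,0,-0.252,0.4,0,0,0,0,-0.252])

```text
time: 31.93
tool_pos: [0.5681, -0.194, 0.1489]
tool_rot: [-3.141, 0.0, 0.071]
contact_force: [-0.0, 0.2, -1.4]
opening: 0.0343
```

Emit:
jog_arm(deltas=[0,0,0,0,0,0,0,0,0,0,0,0])

```text
time: 32.1
tool_pos: [0.5663, -0.1938, 0.1491]
tool_rot: [-3.141, 0.001, 0.076]
contact_force: [0.6, -0.8, -1.5]
opening: 0.0338
```

Emit:
jog_arm(deltas=[0.03,-0.05,-0.08,0,0,0,0.05,-0.095,-0.16,0,0,0,0.05,-0.095,-0.175,0,0,0,0.05,-0.095,-0.175,0,0,0,0.05,-0.095,-0.175,0,0,0])

```text
time: 32.52
tool_pos: [0.5718, -0.2036, 0.1317]
tool_rot: [-3.141, 0.001, 0.073]
contact_force: [0.8, 0.6, -1.3]
opening: 0.0339
```

```bash
python3 - <<'E'
from h import *
s=robot.observe(); y=s['tool_rot'][2]; e=np.array([np.cos(y),np.sin(y),0]); c=s['tool_pos']-[0,0,.0016]
print(s['tool_pos'].round(4),s['tool_rot'].round(3))
im=snap('side','s2'); im=im.copy()
for X in [(.737,-.1915,.13),c+.08*e,c+.165*e]:
    u,v=proj('side',X);print(u,v)
o=(340,180)
c4=cv2.resize(im[180:300,340:460,::-1],None,fx=5,fy=5,interpolation=cv2.INTER_CUBIC);cv2.imwrite('pics/s2c.png',c4)
E
```

```text
[ 0.5718 -0.2036  0.1317] [-3.141e+00  1.000e-03  7.300e-02]
409.92659374107836 233.2155673085012
386.9755357329107 241.12148589097643
409.76922608602445 233.26067688508815
```

View pics/s2c.png

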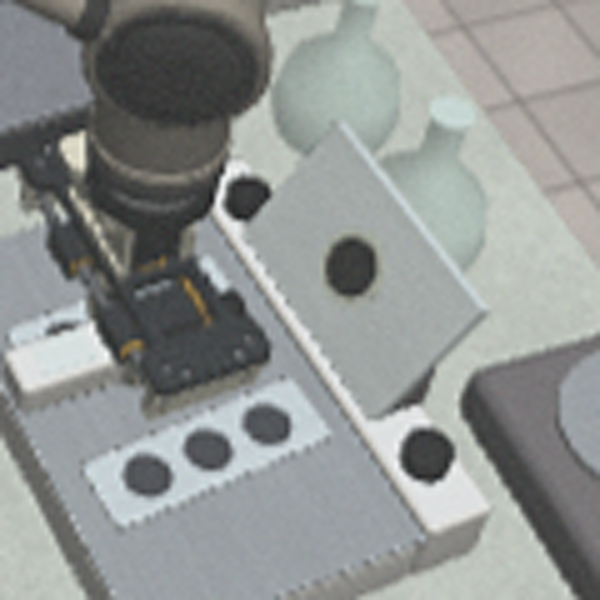

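The spot is at (352,267) in the crop, which matches its computed place to within a pixel, and the aim line goes through it. The thermometer's white tail is visible and level. I'll hold for over four seconds.

Emit:
jog_arm(deltas=[0,0,0,0,0,0,0,0,0,0,0,0,0,0,0,0,0,0,0,0,0,0,0,0,0,0,0,0,0,0])

```text
time: 32.98
tool_pos: [0.5722, -0.2035, 0.1322]
tool_rot: [3.141, -0.0, 0.074]
contact_force: [-0.7, 0.2, -1.3]
opening: 0.0338
```

Emit:
jog_arm(deltas=[0,0,0,0,0,0,0,0,0,0,0,0,0,0,0,0,0,0,0,0,0,0,0,0,0,0,0,0,0,0])

```text
time: 33.4
tool_pos: [0.5721, -0.2036, 0.1321]
tool_rot: [3.142, 0.0, 0.073]
contact_force: [-0.9, 0.3, -2.4]
opening: 0.0339
```

Emit:
jog_arm(deltas=[0,0,0,0,0,0,0,0,0,0,0,0,0,0,0,0,0,0,0,0,0,0,0,0,0,0,0,0,0,0])

```text
time: 33.82
tool_pos: [0.5721, -0.2036, 0.1321]
tool_rot: [3.142, 0.0, 0.073]
contact_force: [0.5, -0.3, -0.8]
opening: 0.0338
```

Emit:
jog_arm(deltas=[0,0,0,0,0,0,0,0,0,0,0,0,0,0,0,0,0,0,0,0,0,0,0,0,0,0,0,0,0,0])

```text
time: 34.23
tool_pos: [0.5721, -0.2036, 0.1321]
tool_rot: [3.141, 0.0, 0.073]
contact_force: [-0.4, -0.2, -1.5]
opening: 0.0337
```

Emit:
jog_arm(deltas=[0,0,0,0,0,0,0,0,0,0,0,0,0,0,0,0,0,0,0,0,0,0,0,0,0,0,0,0,0,0])

```text
time: 34.65
tool_pos: [0.5722, -0.2036, 0.1321]
tool_rot: [3.142, -0.0, 0.073]
contact_force: [0.2, 0.2, -1.3]
opening: 0.0339
```

Emit:
jog_arm(deltas=[0,0,0,0,0,0,0,0,0,0,0,0,0,0,0,0,0,0,0,0,0,0,0,0,0,0,0,0,0,0])

```text
time: 35.07
tool_pos: [0.5722, -0.2035, 0.1321]
tool_rot: [3.142, -0.0, 0.073]
contact_force: [-0.4, 0.2, -1.3]
opening: 0.0338
```

Emit:
jog_arm(deltas=[0,0,0,0,0,0,0,0,0,0,0,0,0,0,0,0,0,0,0,0,0,0,0,0,0,0,0,0,0,0])

```text
time: 35.48
tool_pos: [0.5721, -0.2036, 0.1321]
tool_rot: [3.142, 0.0, 0.073]
contact_force: [-0.6, 0.4, -0.7]
opening: 0.0337
```

Emit:
jog_arm(deltas=[0,0,0,0,0,0,0,0,0,0,0,0,0,0,0,0,0,0,0,0,0,0,0,0,0,0,0,0,0,0])

```text
time: 35.9
tool_pos: [0.5721, -0.2036, 0.1321]
tool_rot: [3.142, 0.0, 0.073]
contact_force: [0.9, -0.0, -0.8]
opening: 0.0335
```

Emit:
jog_arm(deltas=[0,0,0,0,0,0,0,0,0,0,0,0,0,0,0,0,0,0,0,0,0,0,0,0,0,0,0,0,0,0])

```text
time: 36.32
tool_pos: [0.5722, -0.2035, 0.1321]
tool_rot: [3.142, 0.0, 0.073]
contact_force: [-0.1, 0.5, -2.0]
opening: 0.034
```

Emit:
jog_arm(deltas=[0,0,0,0,0,0,0,0,0,0,0,0,0,0,0,0,0,0,0,0,0,0,0,0,0,0,0,0,0,0])

```text
time: 36.73
tool_pos: [0.5721, -0.2036, 0.1321]
tool_rot: [3.141, 0.0, 0.074]
contact_force: [0.8, -0.4, -1.7]
opening: 0.0336
```

Emit:
jog_arm(deltas=[0,0,0,0,0,0,0,0,0,0,0,0,0,0,0,0,0,0,0,0,0,0,0,0,0,0,0,0,0,0])

```text
time: 37.15
tool_pos: [0.5722, -0.2036, 0.1321]
tool_rot: [3.141, 0.0, 0.073]
contact_force: [0.6, 0.9, -1.5]
opening: 0.0341
```

Emit:
jog_arm(deltas=[-0.1,0.1,0.1,0,0,0.07,-0.2,0.3,0.2,0,0,0.14,-0.3,0.5,0.2,0,0,0.21,-0.45,0.75,0.2,0,0,0.28,-0.6,1.0,0.2,0,0,0.35])

```text
time: 37.57
tool_pos: [0.5117, -0.1029, 0.1523]
tool_rot: [3.141, -0.0, 0.628]
contact_force: [0.1, -0.3, -1.3]
opening: 0.0337
```

Emit:
jog_arm(deltas=[-0.18,0.2,0,0,0,0.07,-0.36,0.4,0,0,0,0.14,-0.54,0.6,0,0,0,0.21,-0.72,0.8,0,0,0,0.28,-0.9,1.0,0,0,0,0.35])

```text
time: 37.98
tool_pos: [0.4213, -0.0027, 0.1523]
tool_rot: [3.141, -0.0, 1.178]
contact_force: [-0.1, -0.6, -1.5]
opening: 0.0339
```

Emit:
jog_arm(deltas=[0,0.03,0,0,0,0.07,0,0.03,-0.2,0,0,0.14,0,0.03,-0.45,0,0,0.2,0,0.03,-0.7,0,0,0.225,0,0.03,-0.85,0,0,0.225])

```text
time: 38.4
tool_pos: [0.4214, -0.0003, 0.0656]
tool_rot: [-3.14, -0.0, 1.529]
contact_force: [-0.4, -0.8, -2.3]
opening: 0.0338
```

Down to z ≈ 0.020, then release.

Emit:
jog_arm(deltas=[0,0,-0.15,0,0,0,0,0,-0.28,0,0,0,0,0,-0.38,0,0,0,0,0,-0.43,0,0,0,0,0,-0.45,0,0,0])

```text
time: 38.82
tool_pos: [0.422, -0.0005, 0.0216]
tool_rot: [-3.141, -0.0, 1.526]
contact_force: [0.9, -0.5, -1.2]
opening: 0.0339
```

Emit:
jog_arm(deltas=[0,0,0,0,0,0,0,0,0,0,0,0,0,0,0,0,0,0])

```text
time: 39.07
tool_pos: [0.4226, -0.0006, 0.0227]
tool_rot: [3.14, 0.0, 1.526]
contact_force: [-0.5, -0.4, -1.8]
opening: 0.0338
```

Emit:
jog_arm(deltas=[0,0,-0.01,0,0,0,0,0,-0.02,0,0,0,0,0,-0.025,0,0,0,0,0,-0.03,0,0,0,0,0,-0.03,0,0,0])

```text
time: 39.48
tool_pos: [0.4222, -0.0006, 0.0196]
tool_rot: [3.141, 0.0, 1.526]
contact_force: [-1.6, -0.2, 6.0]
opening: 0.0338
```

Emit:
jog_arm(deltas=[0,0,0,0,0,0,0,0,0,0,0,0,0,0,0,0,0,0,0,0,0,0,0,0,0,0,0,0,0,0], claw=0.9)

```text
time: 39.9
tool_pos: [0.4222, -0.0006, 0.019]
tool_rot: [3.142, 0.0, 1.526]
contact_force: [-0.7, 0.0, 0.2]
opening: 0.0626
```

Emit:
jog_arm(deltas=[0,0,0,0,0,0,0,0,0,0,0,0,0,0,0,0,0,0,0,0,0.3,0,0,0,0,0,0.7,0,0,0])

```text
time: 40.32
tool_pos: [0.4199, -0.0002, 0.0876]
tool_rot: [-3.134, -0.001, 1.526]
contact_force: [1.6, -0.3, -0.3]
opening: 0.0824
```

Emit:
jog_arm(deltas=[0,0,0.3,0,0,0,0,0,0.6,0,0,0,0,0.2,0.9,0,0,0,0,0.5,0.9,0,0,0,0,0.9,0.9,0,0,0])

```text
time: 40.73
tool_pos: [0.4235, 0.0892, 0.1812]
tool_rot: [3.136, 0.0, 1.523]
contact_force: [0.6, 0.9, 0.8]
opening: 0.0826
```

Emit:
jog_arm(deltas=[0,0.3,0,0,0,0,0,0.6,0,0,0,0,0,1.0,0,0,0,0,0,1.0,0,0,0,0])

```text
time: 41.07
tool_pos: [0.4216, 0.1948, 0.1792]
tool_rot: [3.141, -0.002, 1.531]
contact_force: [-0.8, 0.3, -0.1]
opening: 0.0827
```

```bash
python3 - <<'E'
from h import *
im=snap('top','t5')
c=cv2.resize(im[100:290,200:530,::-1],None,fx=2.4,fy=2.4,interpolation=cv2.INTER_CUBIC);cv2.imwrite('pics/t5c.png',cv2.convertScaleAbs(c,alpha=1.6))
E
```

```text
(no output)
```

View pics/t5c.png

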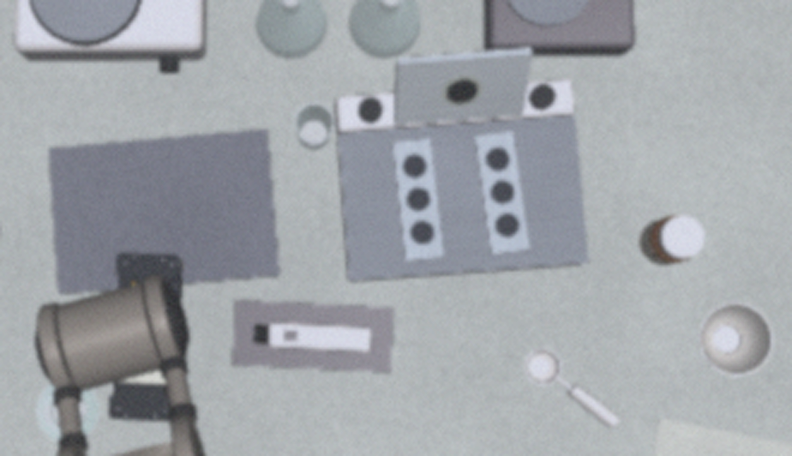

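The thermometer lies along its mat (253 to 371, row about 337). Both trays lie flat on the plate and everything else stands as before, so I'm handing in.

```bash
python3 -c "
from h import *
print(robot.hand_in())"
```

```text
the job is handed in; nothing more can be done
None
```

I completed the job and handed it in at about 41 s of the 208 s allowed; the hand-in gave no verdict. Only two trays were there, and I left the blue look-alike alone.

- **Shelf:** I slid both trays forward until each overhung the front edge by about 50 mm at the same time. The camera put their centres 69 to 70 mm in front of the shelf centre.
- **Warming plate:** Both trays lie flat side by side. Their centres are within 2 mm of the middle front to back and about 57 and 55 mm to either side. They are about 3 degrees off front to back.
- **Thermometer reading:** I held it level for about 4.6 s with its nose about 85 mm from the spot. The aim line passed within about 1 mm of the middle by calculation. The gripper hid the nose in the picture, so I checked the aim from the arm pose, the spot and the visible tail.
- **Thermometer return:** I set it down at the measured centre of its mat and in line with it. The last top picture shows it there.

In that last picture the other objects in view stand where they were and the gripper is clear. The wash bottle was outside the crop and the arm covered part of the dish, so I didn't recheck those two. No check failed or disagreed.

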